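Spring check of a tilting bottle rest

TASK

Check the spring of the square bottle rest: with a fingertip press its padded corner down until the pointer tip stands level with the dark mark tab on that rest's scale, not clearly past it, hold it there for a full second, then let go so that the plate springs back. Then press the round push button on the grey box fully down and release it, to log the check. Only press: do not touch the pointers or mark tabs, do not press the round rest, and leave the loose things where they are.

Things in the scene. Friction and masses are not known exactly. Their poses are not given: they have to be found in the camera images.
- square_rest_corner (a point): Centre of the top of the round black rubber pad (28 mm across, raised 6 mm) on the free corner of the square rest: a 140 mm square steel plate, set cornerwise, with two low lips at the far side, on an aluminium base bolted to the bench. Pad top 82 mm above the bench at rest. x points from the pad over the pivot to the pointer and scale, z square to the plate, up.
- square_rest_tip (a point): End of the square rest's pointer, a dark flat bar 8 mm wide, 4 mm thick, from 68 to 150 mm from the pivot; the point is half-way up its thickness, 215 mm from the pad centre along x, 73 mm above the bench at rest. The pointer is rigid with the plate, across the pivot from the pad: it rises about 1.9 mm for each mm the pad goes down.
- square_rest_level (a point): Middle height of the dark mark tab clamped on the square rest's white upright scale; the point lies on the pointer's path and the tab (7 mm tall) begins 5.5 mm beside it. z up. The pointer is level with the mark when the tip is within the tab's height. Set 7 to 25 mm above the pointer's rest height.
- square_rest (a joint): Tilt of the square plate, rad: 0 at rest, grows as the padded corner is pressed, stop at 0.24. Level pivot axis, 70 mm above the bench, 75 mm from the pad centre and 140 mm from the pointer tip. Sprung: about 3.5 N at the pad to start moving and 0.9 N more for each mm; at the mark 7 to 15 N.
- square_rest_mark: The square rest's mark tab, 14 by 32 by 7 mm; origin at its middle height on the pointer's path, as point square_rest_level.
- round_rest_corner (a point): Pad top of the neighbouring round rest: the same device with a round plate (156 mm across) and a tongue that carries the pad. Not to be pressed.
- round_rest (a joint): Tilt of the round plate, rad: 0 at rest.
- round_rest_mark: The round rest's mark tab, built as the square one's.
- log_button_top (a point): Centre of the top of the round grey push button (36 mm across) on top of the grey box (130 by 85 mm, 55 mm high) fixed to the bench between the rests; z up. Pressed straight down.
- log_button (a joint): Travel of the button, m: 0 out, 0.006 fully down (1.5 N to start, 5 N fully down, button top then 65 mm above the bench); counts as pressed beyond 0.0045.
- bottle_a: Loose square green glass oil bottle, 56 by 56 mm, 200 mm tall, standing; origin under its centre.
- bottle_b: Loose square green glass oil bottle, 56 by 56 mm, 200 mm tall, standing; origin under its centre.
- bottle_c: Loose square green glass oil bottle, 56 by 56 mm, 200 mm tall, standing; origin under its centre.
- cap_a: Loose aluminium screw cap, 32 mm across, 22 mm high; origin under its centre.
- cap_b: Loose aluminium screw cap, 32 mm across, 22 mm high; origin under its centre.
- beaker: Loose open steel beaker, 72 mm across, 85 mm tall; origin under its centre.
- wrench: Loose steel wrench, 120 mm long, lying flat along its x.
- star_knob: Loose black star knob, 34 mm across, 40 mm tall with its stud; origin under its centre.

How it is judged:
By the outcome, as a careful person would: the job done as asked, in the order asked, and still so for the second after the job is handed in, with the robot touching nothing.
It also fails if it takes over 48 s, if anything falls off the work surface, if the arm or the gripper's body presses on something with over 40 N, if the wrist force passes 120 N, or if a joint passes its speed limit or range.

ROBOT

A 6-joint arm with a two-finger parallel gripper is mounted at the origin on the work surface. World frame = base frame: x ahead of the robot, y to its left, z up, the work surface at z = 0. Lengths are in m, angles in rad, forces in N, time in s.
With the tool pointing down it reaches from about 0.25 to 0.725 m from the base axis. Payload 4 kg.
Tool frame: the origin (TCP) lies on the front face of the gripper's body, between the roots of the fingers; the fingertips stand 73 mm ahead of it and the grasp point (between the pads) lies 54 mm ahead of it; z points along the fingers, y is the line along which they close (so a half turn about z gives the same grasp; the last joint's range is limited). The gripper opens to 85 mm and grips with 20 to 120 N. Pads are 22 mm wide; open, the fingers measure 114 mm over their backs; the gripper's body (76 mm by 85 mm) begins 54 mm behind the grasp point. The pads swing forward as they close: fully open they stand 13 mm farther back than shut.
Start: joints at [-1.202, 0.241, 0.005, 1.335, 0, 1.571], TCP at [0.18, -0.466, 0.304] pointing down, gripper open.
Joint ranges: [-2.72, 2.72], [-1.05, 1.87], [-1.09, 1.28], [-1.99, 2.15], [-1.42, 1.44], [-3.14, 3.14]. Speed limits (rad/s): [2.79, 2.79, 3.14, 3.14, 3.14, 3.14].

INTERFACE

Orientations are given as a unit quaternion [x, y, z, w].
In Python, from workcell import bot gives the robot as it stands. The module is installed in compiled form; this text tells all that it offers.
- The arm moves only by the tool step_arm, never from a script. Its argument "rows" is a list of rows, each a list of 2 entries, a list of its own where there are three numbers: the shift along the tool's x, y, z in mm, then the turn about the tool's z in degrees. A call has 1 to 12 rows; each row is the pose to reach, as a shift and turn from the pose commanded when the call began, along the tool's axes at that moment; what a row does not reach only later rows make up. A row lasts 1/8 s, in which the tool goes at most 62.5 mm and 10.7 degrees, less where a joint would pass 70% of its speed; a pose out of reach is approached as far as the arm can. A call with a gripper value outside its range is refused whole. "claw" is the gripper's target within -1 to 1 (shut at 1, half-way at 0, fully open at -1), set as the call begins (left out, the last holds). The fingers move at their own pace and stop on an object; the grip force is fixed at half the most. Time passes only in rows, so rows that repeat a pose let the fingers close. It gives the time, the measured TCP pose, the force, the opening and the grip force at its end, in the units of the state.
- bot.get_obs(): the state, without advancing time (a new reading comes with each control period).
- bot.camera(name): name is "scene" or "top" or "wrist"; returns (picture, depth): 400x640x3 uint8, red, green, blue; 400x640 float32, m along the optical axis (not along the pixel's ray), 0 where there is no reading.
- bot.camera_params(name): a dict with "fx", "fy", "cx", "cy" (pixels), "pose" (4x4, takes a point from camera to world coordinates). Camera axes: x right, y up, looking along -z (the intrinsics and any distortion apply to the point x, -y, -z); pixel columns grow to the right and rows downward; lengths in m; the calibration is good to about 2 mm. The wrist camera is an equidistant fisheye: a pixel r from the principal point sees the ray r / f radians off the axis. A picture is of the moment at which its call begins: read the wrist's pose just before it. camera_params takes no time and is no camera call; for the wrist camera it gives the pose at the moment of the call.
- bot.job_done(): hands the job in; it is judged then, once.
Trained networks look in the newest picture that a camera, given by its name, has taken for a name from the list of things; names that differ only in an ending like _2 or _b are one class to them, and where a whole thing is asked for, a point or a joint stands for the part that bears it (a point fixed in the world has none). Each returns a list of dicts, best first, with "score" (0 to 1); they miss things now and then, are a little off and sometimes report something else, mostly with a low value. They report only what shows in the picture. A call takes as long as a camera call.
- bot.trace(target, camera): "pixels" (400x640 bool, what is visible of it) and "uv" ([column, row] in pixels, amid what is visible of it).
The state is a dict: "clock": time; "joint_pos": joint angles; "joint_vel": joint speeds; "tau": joint torques, N m; "eef_pos": TCP position; "tool_rot": TCP orientation; "ft_force": force on the tool from outside, world axes, zero at the start; "ft_torque": the same for the moment, N m; "grip_width": finger opening in m; "grasp_force": force on a finger pad.
Only numpy, scipy, OpenCV 4.12 (cv2) and the standard library are available. Lean on these libraries where they do the work, as an engineer would, in place of code of your own. Each camera call takes 0.05 s, during which the arm holds its last target. There are 200 camera calls.

## Working session

There is one attempt and no reset: what is moved stays moved. The work goes in short steps, Python scripts to look and compute and a tool call to move; the robot and the scene stay as the last step left them, time stands still between calls to the robot, and variables do not carry over. Pictures are saved under pics/ and viewed, at most 10 in all, crops included, and the job is handed in when it is done.

Besides the shell and the picture viewer there is one more tool, called after ">>>" as a command line: name --argument value ..., lists and objects as JSON in quotes. step_arm: Moves the arm, as the interface text tells. Its arguments: {"type":"object","properties":{"rows":{"type":"array"},"claw":{"type":"number"}},"required":["rows"]}

```bash
mkdir -p pics; cat > h.py <<'E'
import numpy as np, cv2
from workcell import bot
def pt(cam,uv,d,P=None):
    P=P or bot.camera_params(cam)
    u,v=uv; p=np.array([(u-P['cx'])/P['fx']*d,-(v-P['cy'])/P['fy']*d,-d,1])
    return (np.array(P['pose'])@p)[:3]
def cloud(cam,dep,mask):
    P=bot.camera_params(cam); v,u=np.nonzero(mask&(dep>0)); d=dep[v,u]
    p=np.stack([(u-P['cx'])/P['fx']*d,-(v-P['cy'])/P['fy']*d,-d,np.ones(len(d))])
    return (np.array(P['pose'])@p)[:3].T
def proj(cam,p):
    P=bot.camera_params(cam); q=np.linalg.inv(np.array(P['pose']))@np.append(p,1)
    return np.array([P['cx']+P['fx']*q[0]/-q[2],P['cy']-P['fy']*q[1]/-q[2]])
E
python3 - <<'E'
from h import *
np.set_printoptions(precision=4,suppress=True)
ims=[]
for c in ["scene","top"]:
    im,dep=bot.camera(c); ims.append(im); np.save(c+'.npy',dep)
    cv2.imwrite(f'pics/{c}1.png',im[:,:,::-1])
    P=bot.camera_params(c); print(c,P['fx'],P['pose'])
    for n in ["square_rest_corner","square_rest_tip","square_rest_mark","square_rest","round_rest_corner","log_button_top"]:
        for r in bot.trace(n,c)[:2]:
            m=r['pixels']; C=cloud(c,dep,m)
            print(c,n,round(r['score'],2),np.round(r['uv']),m.sum(),np.median(C,0) if len(C) else None, C.min(0) if len(C) else '',C.max(0) if len(C) else '')
print(bot.get_obs())
E
```

```text
scene 424.08909751141306 [[-0.2462 -0.8297  0.5009  1.2625]
 [ 0.9692 -0.2075  0.1326  0.1631]
 [-0.0061  0.5181  0.8553  1.2415]
 [ 0.      0.      0.      1.    ]]
scene square_rest_corner 0.77 [386. 219.] 1798 [0.6106 0.2132 0.0748] [0.521  0.1173 0.0032] [0.7472 0.3044 0.0934]
scene square_rest_tip 0.78 [387. 218.] 1848 [0.6111 0.214  0.0747] [0.5053 0.1203 0.0081] [0.7528 0.3039 0.0934]
scene square_rest_mark 0.32 [250. 172.] 1480 [ 0.5455 -0.2574  0.0753] [ 0.4401 -0.3344  0.0108] [ 0.6899 -0.183   0.0924]
scene square_rest 0.87 [386. 220.] 1739 [0.6106 0.2123 0.0748] [0.5053 0.1203 0.0148] [0.746  0.3015 0.0934]
scene square_rest 0.53 [325. 255.] 755 [0.7915 0.056  0.1295] [ 0.6996  0.0066 -0.0048] [0.8138 0.0886 0.2032]
scene round_rest_corner 0.93 [248. 168.] 1478 [ 0.5442 -0.2596  0.0753] [ 0.4137 -0.3672 -0.0003] [ 0.6899 -0.183   0.0924]
scene log_button_top 0.68 [321. 181.] 70 [ 0.5249 -0.0209  0.0696] [ 0.5064 -0.0371  0.0625] [ 0.5402 -0.0063  0.0755]
top 481.627132326383 [[ 0.0053  0.9919 -0.1266  0.4097]
 [-1.      0.0062  0.0065 -0.0026]
 [ 0.0072  0.1266  0.9919  1
[... 536 characters left out ...]
92.] 2568 [0.6009 0.2116 0.076 ] [ 0.507   0.1179 -0.0027] [0.7464 0.311  0.0952]
top round_rest_corner 0.8 [412. 215.] 2673 [ 0.5374 -0.2617  0.0764] [ 0.4396 -0.3609 -0.0051] [ 0.6731 -0.1853  0.0951]
{'clock': 0.7, 'joint_pos': array([-1.202 ,  0.2405,  0.005 ,  1.3352, -0.    ,  1.5708]), 'joint_vel': array([-0.0011,  0.0004,  0.0022, -0.001 , -0.0003, -0.0004]), 'tau': array([ -0.0004, -37.2077,  25.2642,   0.001 ,  -0.0002,  -0.    ]), 'eef_pos': array([ 0.1802, -0.4664,  0.3039]), 'tool_rot': array([ 0.983 ,  0.1833, -0.    ,  0.    ]), 'ft_force': array([ 1.0132, -0.4197, -0.8571]), 'ft_torque': array([-0.0145,  0.0167,  0.0237]), 'grasp_force': 0.0, 'grip_width': 0.0857075874796601}
```

View pics/scene1.png

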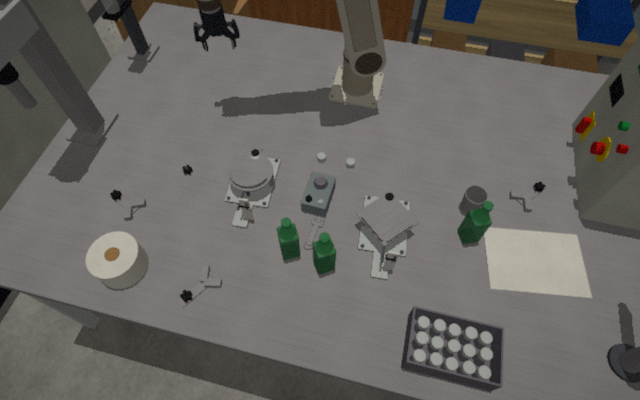

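View pics/top1.png

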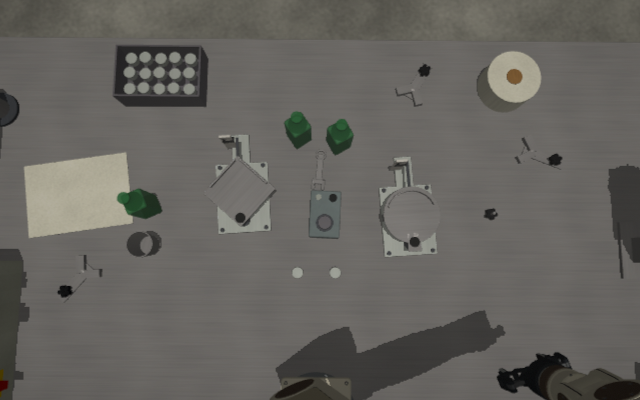

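The scene and top views agree: the square rest is on the robot's left, with its pad at about (240,217) in top and (389,197) in scene. Its scale is on the far side, at (235,145) in top. The button is at (324,222) in top, and the round rest is on the right.

```bash
python3 - <<'E'
from h import *
np.set_printoptions(precision=4,suppress=True)
for c,(u0,u1,v0,v1),uvp in [("top",(195,285,125,240),(240,217)),("scene",(345,430,180,285),(389,197))]:
    im=cv2.imread(f'pics/{c}1.png'); dep=np.load(c+'.npy'); g=im.max(2)
    n,l,s,ce=cv2.connectedComponentsWithStats((g[v0:v1,u0:u1]<50).astype(np.uint8))
    for i in range(1,n):
        uv=ce[i]+[u0,v0]
        if s[i,4]>8 and np.hypot(*(uv-uvp))<12:
            m=np.zeros(g.shape,bool); m[v0:v1,u0:u1]=l==i
            C=cloud(c,dep,m); print(c,uv,s[i,4],np.median(C,0),C.min(0),C.max(0), C[C[:,2]>.078].mean(0))
    k=5; 
    cv2.imwrite(f'pics/{c}_crop.png',cv2.resize(np.clip(im[v0:v1,u0:u1].astype(float)*1.6,0,255).astype(np.uint8),None,fx=k,fy=k,interpolation=cv2.INTER_CUBIC))
dep=np.load('top.npy'); 
for uv in [(324,222),(318,198),(331,198)]: print(pt('top',uv,dep[uv[1],uv[0]]))
a=cv2.imread('pics/top_crop.png');b=cv2.imread('pics/scene_crop.png')
h=max(a.shape[0],b.shape[0]);f=lambda x:cv2.copyMakeBorder(x,0,h-x.shape[0],0,0,cv2.BORDER_CONSTANT)
o=np.hstack([f(a),f(b)]);o=cv2.resize(o,(800,int(o.shape[0]*800/o.shape[1])));cv2.imwrite('pics/crops.png',o)
E
```

```text
top [239.8485 217.2576] 66 [0.5285 0.2056 0.082 ] [0.5174 0.194  0.0774] [0.5395 0.2168 0.0871] [0.5278 0.2056 0.082 ]
top [246.6364 221.0909] 11 [0.5223 0.1926 0.0266] [0.5147 0.1896 0.0169] [0.5288 0.2038 0.0762] [nan nan nan]
scene [388.9286 196.1905] 42 [0.5299 0.2071 0.0807] [0.5169 0.1969 0.0758] [0.5436 0.2176 0.0854] [0.5306 0.2075 0.081 ]
[ 0.5174 -0.0222  0.0693]
[ 0.5847 -0.0055  0.0598]
[ 0.5844 -0.0414  0.0632]<stdin>:10: RuntimeWarning: Mean of empty slice.
  ret = um.true_divide(
```

View pics/crops.png

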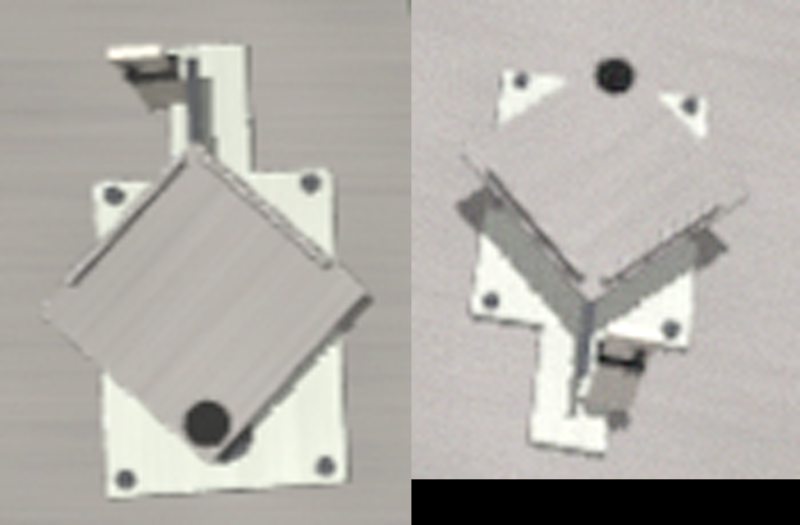

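The crops show the pad, the plate, the pointer running to the scale, and the dark tab on the left (+y) of the pointer. Next I'll find where the wrist camera sits, then move.

```bash
python3 - <<'E'
from h import *
np.set_printoptions(precision=4,suppress=True)
P=bot.camera_params('wrist');o=bot.get_obs()
from scipy.spatial.transform import Rotation as R
r=R.from_quat(o['tool_rot']).as_matrix();print(r)
T=np.array(P['pose']);print(r.T@(T[:3,3]-o['eef_pos']),r.T@T[:3,:3],P)
# top-view fit of rest axis: pointer dark pixels + scale points
dep=np.load('top.npy');m=np.zeros(dep.shape,bool);m[135:165,215:260]=1
C=cloud('top',dep,m);C=C[C[:,2]>.05];print(C[C[:,0].argsort()][-40:])
E
```

```text
[[ 0.9328  0.3605  0.    ]
 [ 0.3605 -0.9328 -0.    ]
 [-0.      0.     -1.    ]]
[ 0.0681  0.0008 -0.0695] [[-0.0003  0.9639  0.2662]
 [ 1.      0.0005 -0.0005]
 [-0.0006  0.2662 -0.9639]] {'fx': 309.70691628693146, 'fy': 309.70691628693146, 'cx': 319.57960223258556, 'cy': 193.2364135270651, 'pose': array([[ 0.3601,  0.8993,  0.2481,  0.244 ],
       [-0.9329,  0.347 ,  0.0964, -0.4426],
       [ 0.0006, -0.2662,  0.9639,  0.3734],
       [ 0.    ,  0.    ,  0.    ,  1.    ]])}
[[0.7394 0.2293 0.1019]
 [0.7394 0.2532 0.1327]
 [0.7395 0.2346 0.1329]
 [0.7396 0.2288 0.0567]
 [0.7396 0.2507 0.1319]
 [0.7397 0.2374 0.1321]
 [0.74   0.2403 0.1308]
 [0.74   0.2323 0.131 ]
 [0.7401 0.2484 0.1302]
 [0.7403 0.2264 0.0877]
 [0.7404 0.2566 0.129 ]
 [0.7407 0.2202 0.0753]
 [0.7409 0.2231 0.0745]
 [0.741  0.2598 0.1265]
 [0.7412 0.2439 0.1261]
 [0.7412 0.2305 0.1264]
 [0.7414 0.228  0.0943]
 [0.7418 0.2292 0.1034]
 [0.7418 0.2182 0.0708]
 [0.7419 0.2301 0.1134]
 [0.742  0.2425 0.1334]
 [0.7421 0.2258 0.0914]
 [0.7423 0.2288 0.0574]
 [0.7427 0.2376 0.1312]
 [0.743  0.2299 0.13  ]
 [0.7432 0.2407 0.1292]
 [0.7436 0.2356 0.1278]
 [0.7437 0.233  0.1274]
 [0.744  0.2205 0.0735]
 [0.7441 0.2234 0.073 ]
 [0.7442 0.2281 0.0943]
 [0.7452 0.2186 0.0687]
 [0.7453 0.2168 0.0795]
 [0.7453 0.2224 0.0791]
 [0.746  0.2303 0.0978]
 [0.7464 0.2203 0.0752]
 [0.7472 0.2283 0.0934]
 [0.7488 0.2174 0.0769]
 [0.7498 0.2208 0.0731]
 [0.7505 0.2241 0.0702]]
```

>>> step_arm --rows '[[[46,-41,4],-7.5],[[92,-82,8],-15],[[138,-123,12],-22.5],[[184,-164,16],-30],[[230,-205,20],-37.5],[[276,-246,24],-45],[[322,-287,28],-52.5],[[368,-328,32],-60],[[414,-369,38],-67.5],[[460,-410,46],-75],[[506,-451,56],-82.5],[[552,-490,70],-90]]' --claw 1

```text
clock: 2.2
eef_pos: [0.5195, 0.1919, 0.234]
tool_rot: [0.563, 0.826, 0.001, 0.001]
ft_force: [0.7, -0.4, 0.1]
grip_width: 0.0002
grasp_force: 0.0
```

```bash
cat >> h.py <<'E'
from scipy.spatial.transform import Rotation as R
def wproj(p,P):
    q=np.linalg.inv(np.array(P['pose']))@np.append(p,1); x,y,z=q[0],-q[1],-q[2]
    r=np.hypot(x,y); t=np.arctan2(r,z)*P['fx']; return np.array([P['cx']+t*x/r,P['cy']+t*y/r])
def wray(uv,P):
    a=np.array(uv,float)-[P['cx'],P['cy']]; r=np.hypot(*a); t=r/P['fx']
    d=np.array([np.sin(t)*a[0]/r,-np.sin(t)*a[1]/r,-np.cos(t)]); T=np.array(P['pose']); return T[:3,3],T[:3,:3]@d
def wcloud(dep,mask,P):
    v,u=np.nonzero(mask&(dep>0)); out=[]
    for a,b in zip(u,v):
        o,d=wray((a,b),P); T=np.array(P['pose']); out.append(o+d*dep[b,a]/(-(T[:3,:3].T@d)[2]))
    return np.array(out)
E
cat > look.py <<'E'
from h import *; import sys
np.set_printoptions(precision=4,suppress=True)
n=sys.argv[1]
o=bot.get_obs();P=bot.camera_params('wrist');im,dep=bot.camera('wrist')
cv2.imwrite(f'pics/{n}.png',im[:,:,::-1]);np.save(n+'.npy',dep);np.save(n+'_pose.npy',P['pose'])
print(o['clock'],o['eef_pos'],R.from_quat(o['tool_rot']).as_matrix()[:,0],o['ft_force'],o['joint_pos'],o['grip_width'])
for k,p in dict(pad=(.5285,.206,.082),tip=(.743,.22,.073),tab=(.743,.2255,.09)).items(): print(k,wproj(p,P))
E
python3 look.py w1
```

```text
2.2 [0.5195 0.1919 0.234 ] [-0.3651  0.931  -0.0003] [ 0.7096 -0.3807  0.1363] [ 0.354   0.3836  0.0198  1.2053 -0.0003  1.5511] 0.00019418202951116258
pad [336.6588 187.1485]
tip [536.0934 248.8413]
tab [548.3368 251.0278]
```

View pics/w1.png

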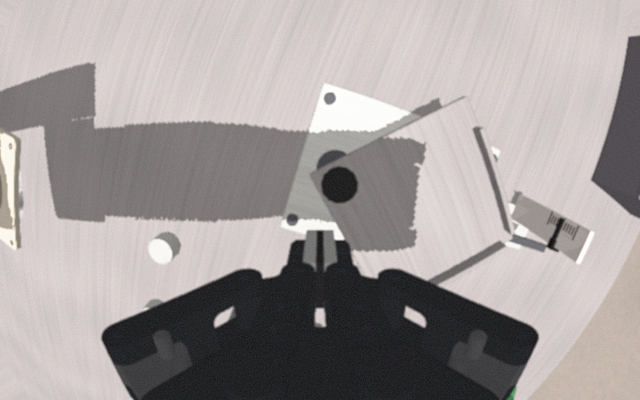

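The wrist view shows the pad at (339,184), the pointer at about (515–546,237–248), and the scale with graduations and the dark tab at (556,233).

```bash
python3 - <<'E'
from h import *
np.set_printoptions(precision=4,suppress=True)
im=cv2.imread('pics/w1.png');dep=np.load('w1.npy');P=bot.camera_params('wrist');P['pose']=np.load('w1_pose.npy')
g=im.max(2)
m=np.zeros(g.shape,bool);m[210:255,543:572]=g[210:255,543:572]<70
v,u=np.nonzero(m)
C=wcloud(dep,m,P);print('tab',m.sum(),np.median(C,0),np.percentile(C,[5,25,75,95],axis=0))
m=np.zeros(g.shape,bool);m[232:252,515:548]=(g[232:252,515:548]>70)&(g[232:252,515:548]<135)
C2=wcloud(dep,m,P);k=(C2[:,2]>.06)&(C2[:,2]<.085);C2=C2[k];print('ptr',k.sum(),np.median(C2,0),C2.max(0),C2[C2[:,0].argsort()][::8])
m=np.zeros(g.shape,bool);m[160:208,318:362]=g[160:208,318:362]<50
n,l,s,ce=cv2.connectedComponentsWithStats(m.astype(np.uint8));i=1+s[1:,4].argmax();o,d=wray(ce[i],P)
print('pad',s[i],ce[i],o+d*(.082-o[2])/d[2],np.median(wcloud(dep,l==i,P),0))
cv2.imwrite('pics/w1c.png',cv2.resize(im[195:275,495:605],None,fx=7,fy=7,interpolation=cv2.INTER_CUBIC))
E
```

```text
tab 151 [0.7364 0.2424 0.0935] [[0.7347 0.2307 0.0902]
 [0.7357 0.235  0.0921]
 [0.7373 0.2518 0.0945]
 [0.7393 0.2574 0.0958]]
ptr 215 [0.7291 0.2228 0.0744] [0.7525 0.2277 0.0757] [[0.7051 0.2232 0.0747]
 [0.7071 0.2198 0.0752]
 [0.7094 0.22   0.074 ]
 [0.7112 0.2188 0.0749]
 [0.7132 0.2225 0.0746]
 [0.7147 0.2202 0.0731]
 [0.7163 0.2238 0.0752]
 [0.7183 0.2241 0.0745]
 [0.7192 0.2232 0.0742]
 [0.7208 0.2206 0.0747]
 [0.7232 0.2244 0.0741]
 [0.7243 0.2227 0.0744]
 [0.7258 0.2217 0.0736]
 [0.7281 0.2203 0.074 ]
 [0.7297 0.2193 0.0731]
 [0.731  0.2263 0.0729]
 [0.7334 0.2228 0.0733]
 [0.7346 0.2216 0.0749]
 [0.7367 0.2233 0.0748]
 [0.7383 0.2268 0.0738]
 [0.7394 0.2242 0.0748]
 [0.7417 0.2208 0.0735]
 [0.7438 0.2262 0.074 ]
 [0.7454 0.2207 0.0734]
 [0.7472 0.2262 0.0741]
 [0.7492 0.2212 0.0745]
 [0.7506 0.2254 0.0751]]
pad [322 167  35  35 926] [339.0572 184.4924] [0.5294 0.2085 0.082 ] [0.5294 0.2085 0.0816]
```

View pics/w1c.png

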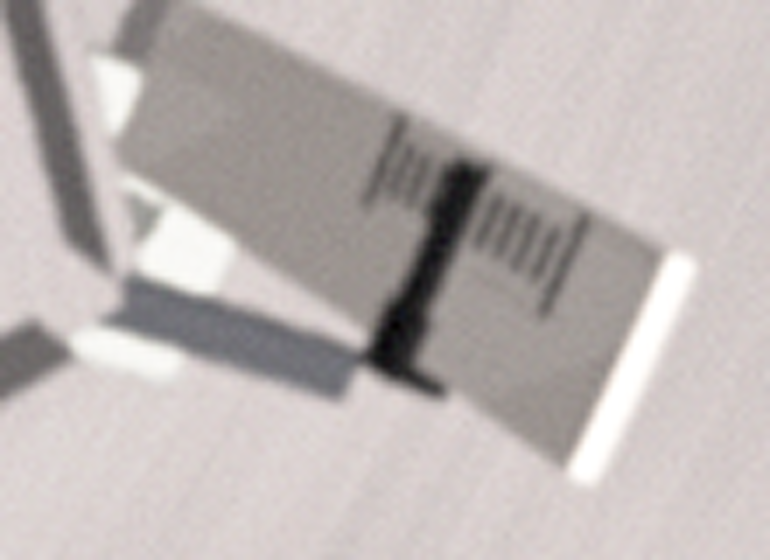

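>>> step_arm --rows '[[[6,8,25],0],[[11,14.5,50],0],[[11,14.5,66],0],[[11,14.5,70],0],[[11,14.5,70],0]]'

```text
clock: 2.88
eef_pos: [0.5281, 0.2047, 0.1644]
tool_rot: [0.566, 0.825, 0.0, 0.0]
ft_force: [0.2, -0.3, 0.1]
grip_width: 0.0001
grasp_force: 0.0
```

```bash
python3 look.py w2; python3 - <<'E'
from h import *
im=cv2.imread('pics/w2.png')
cv2.imwrite('pics/w2c.png',np.hstack([cv2.resize(im[140:290,250:400],(400,400)),cv2.resize(im[220:340,520:640],(400,400))]))
E
```

```text
2.875 [0.5281 0.2047 0.1644] [-0.3599  0.933  -0.0001] [ 0.2435 -0.2672  0.1192] [ 0.3699  0.4651 -0.0473  1.058  -0.0001  1.5725] 9.066003893351299e-05
pad [319.7372 235.7335]
tip [567.4132 292.163 ]
tab [582.8431 296.794 ]
```

View pics/w2c.png

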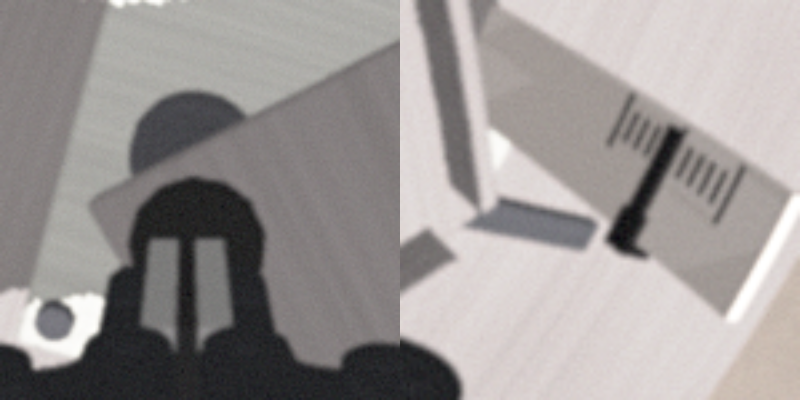

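The fingertips are centred over the pad within about 2 mm. The tab and pointer are clear in view. Now I'll press gently, stopping slightly short.

>>> step_arm --rows '[[[2,2,6],0],[[2,2,9],0],[[2,2,11],0],[[2,2,13],0],[[2,2,15],0],[[2,2,16.5],0],[[2,2,16.5],0]]'

```text
clock: 3.8
eef_pos: [0.5288, 0.2078, 0.1489]
tool_rot: [0.565, 0.825, 0.0, -0.0]
ft_force: [-4.6, -1.1, 9.7]
grip_width: 0.0003
grasp_force: 5.2
```

```bash
python3 look.py w3; cat > tipm.py <<'E'
from h import *; import sys
np.set_printoptions(precision=4,suppress=True)
n=sys.argv[1];im=cv2.imread(f'pics/{n}.png');dep=np.load(n+'.npy');P=bot.camera_params('wrist');P['pose']=np.load(n+'_pose.npy');g=im.max(2)
m=np.zeros(g.shape,bool);m[225:345,530:640]=1
C=wcloud(dep,m,P);v,u=np.nonzero(m&(dep>0));gg=g[v,u]
t=(gg<60)&(C[:,2]>.08)&(C[:,1]>.229)&(C[:,0]>.72);print('tab',t.sum(),np.percentile(C[t],[5,50,95],axis=0))
p=(C[:,2]>.06)&(C[:,2]<.12)&(C[:,1]>.214)&(C[:,1]<.227)&(C[:,0]>.70)&(gg>60)&(gg<150)
for a in np.arange(.70,.755,.006):
    k=p&(C[:,0]>=a)&(C[:,0]<a+.006)
    if k.sum(): print(round(a,3),k.sum(),np.median(C[k],0))
cv2.imwrite(f'pics/{n}c.png',cv2.resize(im[225:345,520:640],None,fx=5,fy=5,interpolation=cv2.INTER_CUBIC))
E
python3 tipm.py w3
```

```text
3.8 [0.5288 0.2078 0.1489] [-0.3607  0.9327  0.0004] [-4.5835 -1.1492  9.6743] [ 0.3743  0.4836 -0.062   1.0249  0.0004  1.5761] 0.00025445840413499646
pad [316.1318 253.1616]
tip [575.6052 304.9977]
tab [591.7462 310.3404]
tab 213 [[0.7341 0.2301 0.0906]
 [0.736  0.2408 0.0932]
 [0.7382 0.2576 0.0956]]
0.7 15 [0.704  0.219  0.0828]
0.706 48 [0.7089 0.2213 0.083 ]
0.712 53 [0.7147 0.2224 0.0833]
0.718 54 [0.7207 0.2224 0.0838]
0.724 53 [0.7269 0.2231 0.0846]
0.73 43 [0.7334 0.2237 0.0849]
0.736 36 [0.7387 0.2238 0.0854]
0.742 34 [0.7444 0.2241 0.086 ]
0.748 19 [0.7502 0.223  0.0862]
```

View pics/w3c.png

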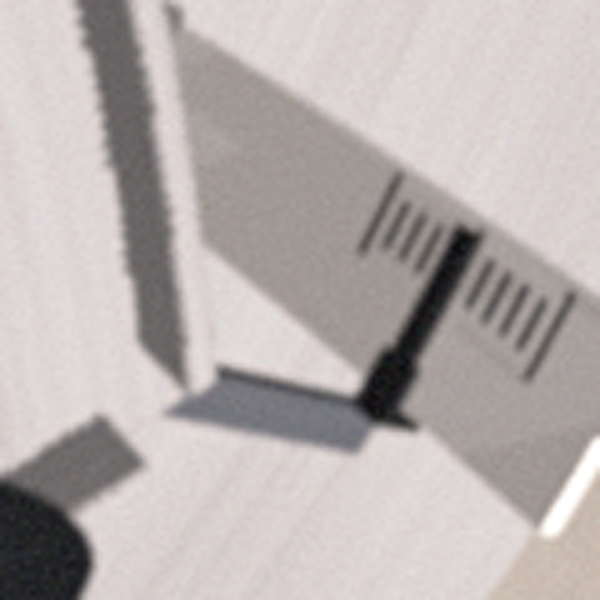

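The pointer top is at 86.2 mm, so the tip middle is about 84.2 mm. The tab runs about 89.5–96.5 mm, so the tip needs roughly 8.5 mm more, or about 4.4 mm at the pad.

>>> step_arm --rows '[[[0,0,1.5],0],[[0,0,3],0],[[0,0,4],0],[[0,0,4.5],0],[[0,0,4.5],0]]'

```text
clock: 4.47
eef_pos: [0.5287, 0.2078, 0.145]
tool_rot: [0.565, 0.825, 0.0, -0.0]
ft_force: [-6.0, -1.6, 13.8]
grip_width: 0.0001
grasp_force: 7.2
```

```bash
python3 look.py w4; python3 tipm.py w4
```

```text
4.475 [0.5287 0.2078 0.145 ] [-0.3608  0.9327  0.0006] [-6.0104 -1.5893 13.8041] [ 0.3744  0.4872 -0.0673  1.0159  0.0006  1.5761] 6.805235338277101e-05
pad [316.3703 256.8135]
tip [578.3625 307.4928]
tab [594.6958 312.9666]
tab 221 [[0.7341 0.2301 0.0908]
 [0.7362 0.2405 0.0932]
 [0.7389 0.2577 0.0958]]
0.7 21 [0.7042 0.2192 0.0881]
0.706 62 [0.7088 0.2215 0.0885]
0.712 59 [0.7147 0.2222 0.0893]
0.718 51 [0.7209 0.2223 0.0902]
0.724 56 [0.7266 0.223  0.0908]
0.73 50 [0.733  0.2233 0.0916]
0.736 43 [0.7394 0.2232 0.0926]
0.742 34 [0.7456 0.2232 0.0936]
0.748 19 [0.7495 0.2231 0.0944]
```

View pics/w4c.png

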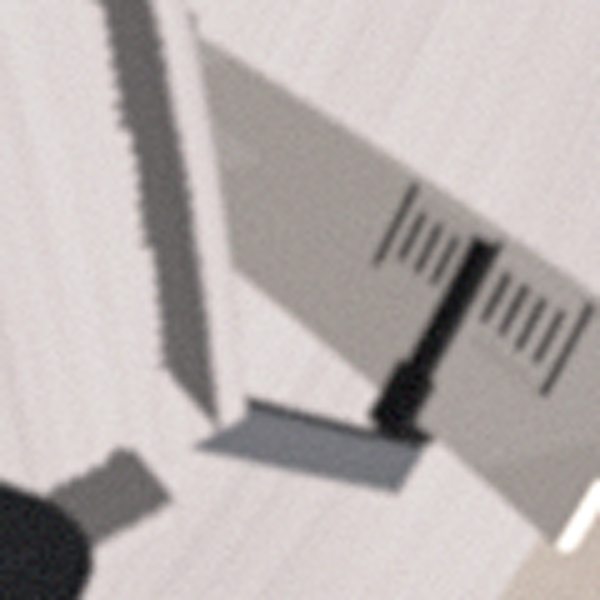

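The tip middle is at about 92.5 mm and the tab middle at about 93 mm, so they are level. I'll hold for over a second, then release.

>>> step_arm --rows '[[[0,0,0.2],0],[[0,0,0.2],0],[[0,0,0.2],0],[[0,0,0.2],0],[[0,0,0.2],0],[[0,0,0.2],0],[[0,0,0.2],0],[[0,0,0.2],0],[[0,0,0.2],0],[[0,0,0.2],0],[[0,0,0.2],0],[[0,0,0.2],0]]'

```text
clock: 6.02
eef_pos: [0.5287, 0.2078, 0.1449]
tool_rot: [0.565, 0.825, 0.0, -0.0]
ft_force: [-5.6, -1.3, 13.4]
grip_width: 0.0
grasp_force: 7.3
```

>>> step_arm --rows '[[[0,0,-3],0],[[0,0,-6],0],[[0,0,-10],0],[[0,0,-15],0],[[0,0,-30],0],[[0,0,-50],0]]'

```text
clock: 6.78
eef_pos: [0.5289, 0.2076, 0.193]
tool_rot: [0.565, 0.825, -0.001, -0.0]
ft_force: [0.5, 0.1, -0.7]
grip_width: 0.0005
grasp_force: 0.0
```

>>> step_arm --rows '[[[-50,-21,-5],0],[[-100,-43,-5],0],[[-150,-65,-5],0],[[-195,-85,-5],0],[[-210,-91,-5],0],[[-210,-91,-5],0]]'

```text
clock: 7.52
eef_pos: [0.5202, -0.0215, 0.1981]
tool_rot: [0.566, 0.824, 0.0, 0.0]
ft_force: [0.3, 0.2, 0.5]
grip_width: -0.0003
grasp_force: 0.0
```

```bash
python3 look.py w5; python3 - <<'E'
from h import *
P=bot.camera_params('wrist');im=cv2.imread('pics/w5.png')
for r in bot.trace('log_button_top','wrist')[:2]:
    o,d=wray(r['uv'],P);print(r['score'],r['uv'],o+d*(.071-o[2])/d[2])
    C=wcloud(np.load('w5.npy'),r['pixels'],P);print(np.median(C,0),C.min(0),C.max(0))
cv2.imwrite('pics/w5c.png',im)
E
```

```text
7.525 [ 0.5202 -0.0215  0.1981] [-0.3586  0.9335  0.0003] [0.3351 0.2071 0.5038] [-0.0416  0.351  -0.1287  1.0906  0.0006  1.1623] -0.00032133553347480764
pad [448.3842 -79.3888]
tip [629.3416  58.0251]
tab [642.8422  52.6182]
0.56 [319.8, 207.6] [ 0.52029072 -0.01810767  0.071     ]
[ 0.51862085 -0.01792691  0.07029986] [ 0.50204416 -0.04017265  0.05708405] [ 0.54038361 -0.00195954  0.07267006]
```

View pics/w5.png

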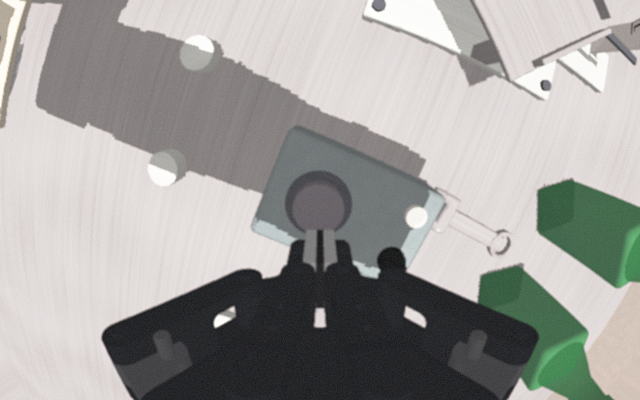

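>>> step_arm --rows '[[[2,0,25],0],[[2,0,45],0],[[2,0,52],0],[[2,0,55],0],[[2,0,58],0],[[2,0,60],0],[[2,0,61.5],0],[[2,0,61.5],0],[[2,0,61.5],0]]'

```text
clock: 8.75
eef_pos: [0.5197, -0.0185, 0.1376]
tool_rot: [0.565, 0.825, 0.001, 0.0]
ft_force: [-2.6, 3.2, 9.1]
grip_width: -0.0002
grasp_force: 4.5
```

The tip is at 64.6 mm and the force is 9 N, above the 5 N needed, so the button is at its stop. Releasing.

>>> step_arm --rows '[[[0,0,-4],0],[[0,0,-10],0],[[0,0,-25],0],[[0,0,-55],0],[[0,0,-90],0],[[0,0,-90],0],[[0,0,-90],0]]'

```text
clock: 9.62
eef_pos: [0.5191, -0.0194, 0.2263]
tool_rot: [0.566, 0.825, -0.0, 0.0]
ft_force: [0.9, 0.7, -0.7]
grip_width: -0.0001
grasp_force: 0.0
```

```bash
python3 - <<'E'
from h import *
im,dep=bot.camera('top');a=cv2.imread('pics/top1.png')
C=cloud('top',dep,np.pad(np.ones((6,6),bool),((214,180),(237,397))));print(np.median(C,0))
d=np.abs(im[:,:,::-1].astype(int)-a).max(2)[60:260,100:300]; cv2.imwrite('pics/top2.png',im[:,:,::-1])
print(bot.get_obs()['ft_force'],bot.get_obs()['clock'])
print(bot.job_done())
E
```

```text
[0.52967001 0.20678285 0.08199694]
[-0.3054153  -0.25918988 -0.43093587] 9.675
the job is handed in; nothing more can be done
None
```

I pressed the square rest until the pointer tip was level with its mark (about 0.5 mm below the mark's middle) and held it there for about 1.5 s. After I let go, the pad sprang back to 82 mm. I then pressed the log button to its stop, released it, and handed the job in at 9.7 s.

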